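Pack out a push clamp and hold it shut

ROBOT

A 7-joint arm with a two-finger parallel gripper is mounted at the origin on the work surface. World frame = base frame: x ahead of the robot, y to its left, z up, the work surface at z = 0. Lengths are in m, angles in rad, forces in N, time in s.
With the tool pointing down it reaches from about 0.35 to 0.9 m from the base axis. Payload 8.1 kg.
Tool frame: the origin (TCP) lies at the very end of the fingers, on their centre line; the grasp point (between the pads) lies 19 mm behind it; z points along the fingers, x is the direction in which the jaws open and shut, and the axes are right-handed (so a half turn about z gives the same grasp; the last joint's range is limited). The gripper opens to 92 mm and grips with 3 to 60 N. Pads are 19 mm wide; open, the fingers measure 130 mm over their backs; the gripper's body (75 mm by 190 mm) begins 47 mm behind the grasp point.
Start: joints at [1.006, 0.434, 0.025, 1.573, -0.012, 1.134, -0.075], TCP at [0.278, -0.56, 0.227] pointing down, gripper open.
Joint ranges: [-2.62, 2.62], [-0.44, 2.09], [-1.27, 1.32], [0.08, 2.57], [-1.32, 4.46], [0.12, 2], [-2.74, 2.74]. Speed limits (rad/s): [2.22, 2.22, 3.01, 3.01, 3.14, 3.14, 3.14].

INTERFACE

Orientations are given as a rotation vector (axis times angle).
In Python, from cell import status, viewer, arm gives the robot as it stands.
- The arm moves only by the tool jog_arm, never from a script. Its argument "commands" is text: rows parted by semicolons, each of 7 numbers parted by spaces: the closure, from -1 (fully open) to 1 (shut), then the shift along the world's x, y, z normalised to -1 to 1, where 1 is 0.3 m, then the turn, a rotation vector about the world's x, y, z normalised to -1 to 1, where 1 is 2 pi rad. In form: jaw dx dy dz wx wy wz; .... A call has exactly 5 rows; each row shifts and turns the commanded pose from where the row before left it; what a row does not reach is not made up. A row lasts 1/10 s, in which the tool goes at most 50 mm and 8.59 degrees, less where a joint would pass 70% of its speed; a pose out of reach is approached as far as the arm can. A call with a number of a shift or a turn outside -1 to 1 is refused whole. A call with a gripper value outside its range is refused whole. The fingers move at their own pace and stop on an object; "force" is the grip in N (left out, the last holds). Time passes only in rows, so rows that do not move let the fingers close, or fill a call up. It gives the time, the measured TCP pose, the force and the opening at its end, in the units of the state.
- status.observe(): the state, without advancing time (a new reading comes with each control period).
- viewer.get_image(name): name is "side" or "top"; returns a dict with "pixels" (384x512x3 uint8, red, green, blue), "z_map" (384x512 float32, m along the optical axis (not along the pixel's ray), 0 where there is no reading), "camera_matrix" (3x3 intrinsics, pixels), "k1" (the pictures are not rectified: a ray, as slopes to the right and down, at radius r is drawn at 1 + k1 r^2 times it, then the intrinsics apply), "R" (3x3) and "t" (3): a world point X has camera coordinates R X + t. Camera axes: x right, y down, z forward; pixel columns grow to the right and rows downward; lengths in m; the calibration is good to about 2 mm. A picture is of the moment at which its call begins.
- arm.sign_off(): hands the job in, once; it reports no verdict.
The state is a dict: "clock": time; "joints": joint angles; "dq": joint speeds; "joint_efforts": joint torques, N m; "position": TCP position; "ee_rot": TCP orientation; "force": force on the tool from outside, world axes, zero at the start; "ft_torque": the same for the moment, N m; "width": opening from 0.0 (shut) to 1.0 (fully open).
Only numpy, scipy, OpenCV 4.12 (cv2) and the standard library are available. Lean on these libraries where they do the work, as an engineer would, in place of code of your own. Each camera call takes 0.05 s, during which the arm holds its last target. There are 200 camera calls.

TASK

Seat the grey bearing block fully down over the two dowels of the fixture and let go of it. Then stand steel packing plates on edge, one behind another across the gap between the block and the clamp's ram, adding plates until the ram, pushed by its black handle, bites on the stack with some travel left before its end stop. Finish while holding: keep pushing the handle firmly so the upright stack stays squeezed against the block (the ram springs back if let go), touching no plate yourself, and leave the other things on the bench alone.

Things in the scene. Friction and masses are not known exactly. Their poses are not given: they have to be found in the camera images.
- bed: dark steel bed plate of the fixture, 270 x 130 x 12 thick, fixed to the bench. Origin on the bench level, x = the clamp's push direction, z up; the plate spans x -140..130, y -65..65. Its top is at z 12. Two upright steel dowels, 12 dia, rise 26 above the top (tapered tips) at x 90, y +36 and y -36
- seat (a point): point on the bed's top midway between the dowels, the bed's own (90, 0, 12). With the block seated its origin is here, its x parallel to the bed's x (either way round), and its flat face toward the clamp is at the bed's x 68
- block: grey pillow block (bearing block), 44 thick (its x), 100 long (its y), 58 tall, 0.6 kg, upright; origin at the centre of its underside. Foot 16 high with a vertical through hole, 15 dia, at y +36 and -36; middle hump 46 long (y), flat faces at x +22 and -22, sides straight to z 35, rounded above
- plate0: one of three identical plain steel packing plates, 14 thick along its x, 50 wide along its y, 44 tall, 0.22 kg, standing upright on the bench at the start; origin at the centre of its underside, z up. It stands by itself
- plate1: one of three identical plain steel packing plates, 14 thick along its x, 50 wide along its y, 44 tall, 0.22 kg, standing upright on the bench at the start; origin at the centre of its underside, z up. It stands by itself
- plate2: one of three identical plain steel packing plates, 14 thick along its x, 50 wide along its y, 44 tall, 0.22 kg, standing upright on the bench at the start; origin at the centre of its underside, z up. It stands by itself
- clamp: fixed grey guide of the push clamp, on the bed, x as the bed's x. Origin on the bed's top (12 above the bench), under the face of the ram when the ram is fully back; guide is at x -60..-15, 50 wide, 36 tall, with 80 wide flange. Its place along the bed differs each time: the gap from the ram's retracted face to the seated block's face is 32 to 53
- ram (a joint): travel of the clamp's ram: 0 fully back, grows as the ram slides toward the block (bed's +x), end stop at 0.030 m. A return spring pushes it back with about 1.8 N at 0 and 4.5 N at full travel, so it springs back when let go. Some 10 N of push on the handle holds a stack firmly
- ram_face (a point): centre of the ram's flat square pressing face (40 wide, 36 tall), 33 above the bench; moves with the ram
- ram_handle (a point): centre of the top of the black upright push handle at the ram's rear end, 78 above the bench, 107 behind the ram's face. The handle is a flat block 14 thick (along the push), 32 wide, from 20 to 78 above the bench; with the ram back it stands 40 behind the guide. Free space behind it
- jar: bystander: amber glass jar with brass cap, 42 dia x 65 tall, standing among the plates and the block
- hammer: bystander: hammer lying on the bench to the robot's right
- wrench: bystander: spanner lying in front of the robot
- tin: bystander: round tin, 90 dia x 110 tall, standing right of the fixture
- pulley: bystander: dark V-belt pulley lying flat, 100 dia x 40 tall
- bucket: bystander: white plastic pail, 120 dia x 110 tall, beyond the fixture
- collar: bystander: dark steel ring lying flat, 60 dia x 22 tall
Things that resemble listed ones, but are neither listed nor needed, are in the scene too. What is shaped like the plate1 but green or red is not meant.

How it is judged:
By the outcome, as a careful person would: the job done as asked, in the order asked, and still so for the second after the job is handed in, while the arm keeps its last pose, push and grip.
It also fails if it takes over 72 s, if anything falls off the work surface, if the arm or the gripper's body presses on something with over 40 N, if the wrist force passes 120 N, or if a joint passes its speed limit or range.

## Working session

There is one attempt and no reset: what is moved stays moved. The work goes in short steps, Python scripts to look and compute and a tool call to move; the robot and the scene stay as the last step left them, time stands still between calls to the robot, and variables do not carry over. Pictures are saved under pics/ and viewed, about 8 in all and at most 12, crops included, and the job is handed in when it is done.

Besides the shell and the picture viewer there is one more tool, called after "Request:" in YAML: its name, and indented under it one key for each argument. jog_arm: Moves the arm, as the interface text tells. Scaled input: -1 to 1 covers 0.3 m each way for a shift and 2 pi rad each way for a turn. Its arguments: {"type":"object","properties":{"commands":{"type":"string"},"force":{"type":"number"}},"required":["commands"]}

```bash
ls; mkdir -p pics
cat > h.py <<'E'
import numpy as np, cv2
from cell import status, viewer, arm
def grab(n,save=None):
    d=viewer.get_image(n)
    if save: cv2.imwrite('pics/'+save,d['pixels'][:,:,::-1])
    np.savez('/tmp/%s.npz'%n,**{k:np.array(v) for k,v in d.items()})
    return d
def load(n):
    z=np.load('/tmp/%s.npz'%n); return {k:z[k] for k in z.files}
def slopes(d,uv):
    K=np.array(d['camera_matrix'],float); k=float(d['k1'])
    uv=np.atleast_2d(np.array(uv,float))
    return cv2.undistortPoints(uv.reshape(-1,1,2),K,np.array([k,0,0,0.])).reshape(-1,2)
def onplane(d,uv,z):
    s=slopes(d,uv); R=np.array(d['R']);t=np.array(d['t'])
    r=np.c_[s,np.ones(len(s))]@R; c=-R.T@t
    return c+r*((z-c[2])/r[:,2])[:,None]
def cloud(d):
    Z=d['z_map']; h,w=Z.shape; v,u=np.mgrid[:h,:w]
    s=slopes(d,np.c_[u.ravel(),v.ravel()]); P=np.c_[s,np.ones(len(s))]*Z.reshape(-1,1)
    P=(P-np.array(d['t']))@np.array(d['R']); P[Z.ravel()<=0]=np.nan
    return P.reshape(h,w,3)
def proj(d,X):
    X=np.atleast_2d(X)@np.array(d['R']).T+np.array(d['t']); s=X[:,:2]/X[:,2:]
    s=s*(1+float(d['k1'])*(s**2).sum(1))[:,None]; K=np.array(d['camera_matrix'])
    return s@K[:2,:2].T+K[:2,2]
E
python3 - <<'E'
from h import *
for n in('top','side'):
    d=grab(n,n+'0.png'); print(n,d['camera_matrix'],d['k1'],-np.array(d['R']).T@d['t'],np.array(d['R'])[2])
s=status.observe();print(s)
a=cv2.imread('pics/top0.png');cv2.imwrite('pics/top0b.png',cv2.resize(a,(800,600),interpolation=cv2.INTER_CUBIC))
a=cv2.imread('pics/side0.png');cv2.imwrite('pics/side0b.png',cv2.resize(a,(800,600),interpolation=cv2.INTER_CUBIC))
E
```

```text
pics
top [[466.41991106   0.         250.80629075]
 [  0.         466.41991106 187.64548436]
 [  0.           0.           1.        ]] -0.08390249296982806 [ 0.39217302 -0.05819772  1.35615189] [ 0.12878523  0.02229845 -0.99142178]
side [[363.27433103   0.         255.08209566]
 [  0.         363.27433103 193.73768961]
 [  0.           0.           1.        ]] -0.11792632290885517 [0.11678987 0.71127315 0.69130136] [ 0.42196591 -0.70526016 -0.56969542]
{'clock': 0.1, 'joints': array([ 1.00640785,  0.43513823,  0.02502316,  1.57397904, -0.01162545,
        1.13402656, -0.07511201]), 'dq': array([-2.77382800e-04, -4.29811757e-05,  1.50393478e-04, -3.76124683e-03,
       -7.80009559e-04, -2.91364528e-04,  1.94280788e-04]), 'joint_efforts': array([ 4.23729260e-03, -6.69125748e+01,  9.89220254e-01, -3.15145397e+01,
       -6.03015977e-02,  3.74286831e-02,  2.32236647e-05]), 'position': array([ 0.27820138, -0.55916216,  0.22604387]), 'ee_rot': array([-2.67021215e+00,  1.65396693e+00,  1.97292070e-03]), 'force': array([1.2906135 , 0.43370948, 0.78096353]), 'ft_torque': array([-0.00170846,  0.04403715, -0.0043837 ]), 'width': 0.9999284146275911}
```

View pics/top0b.png

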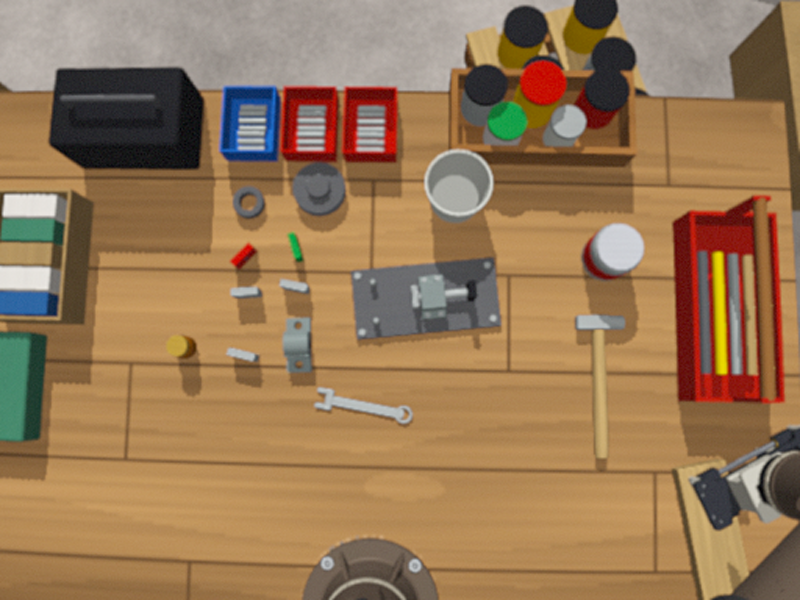

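View pics/side0b.png

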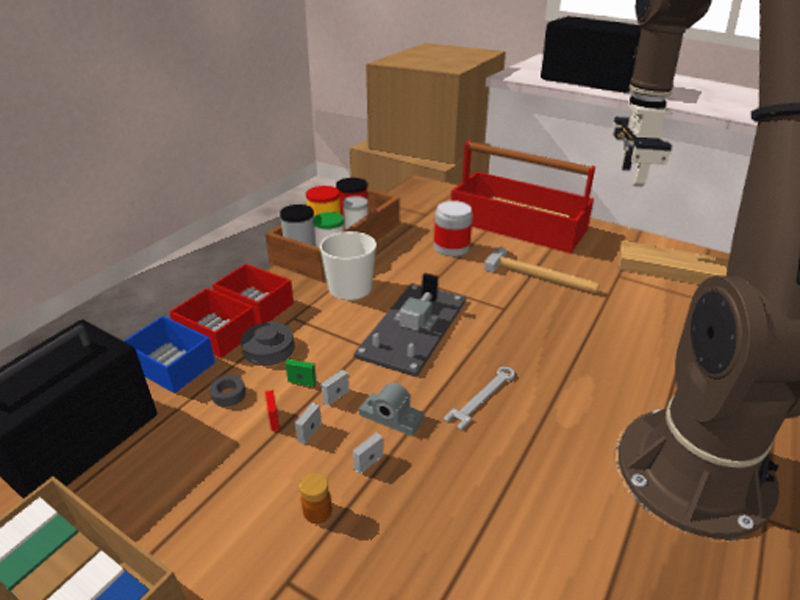

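The top view (800x600) shows the block at (297,345) and three grey plates at (245,292), (293,286) and (242,355). Red (243,255) and green (295,247) are lookalikes. The bed is at (425,298), with the dowels at its left end and the black handle at (471,290). The ram therefore pushes towards world +y. Next I'll measure.

Run:
```python
from h import *
d=load('top');C=cloud(d);Z=C[...,2]
px=d['pixels'].astype(int);sat=px.max(2)-px.min(2)
def rect(name,mask,zp):
    v,u=np.nonzero(mask); P=onplane(d,np.c_[u,v],zp)[:,:2]
    r=cv2.minAreaRect((P*1000).astype(np.float32)); print(name,len(v),'rect',np.round(r[0],1),np.round(r[1],1),round(r[2],1),'med',np.round(np.median(P,0)*1000,1),'zmed',round(float(np.nanmedian(Z[mask]))*1000,1),'cl',np.round(np.nanmean(C[mask],0)*1000,1))
    return P
def win(cx,cy,hw,hh):
    m=np.zeros(Z.shape,bool);cx/=1.5625;cy/=1.5625;hw/=1.5625;hh/=1.5625
    m[int(cy-hh):int(cy+hh),int(cx-hw):int(cx+hw)]=1;return m
for n,c in dict(pA=(245,292),pB=(293,286),pC=(242,355)).items():
    w=win(*c,26,22); rect(n,w&(Z>.036)&(Z<.052)&(sat<40),.044)
    rect(n+' grey',w&(sat<30)&(px.mean(2)>110),.044)
w=win(297,345,30,40)
rect('blockfoot',w&(Z>.008)&(Z<.024),.016); rect('hump',w&(Z>.030),.05);rect('block all',w&(sat<30),.016)
w=win(425,298,90,60)
rect('bed',w&(sat<25)&(Z>.004)&(Z<.02),.012)
rect('dowels',win(375,300,18,35)&(Z>.028),.038)
rect('guide',win(432,297,18,30)&(Z>.040)&(Z<.056),.048)
rect('ramface',win(416,296,10,22)&(Z>.040)&(Z<.060),.051)
rect('handle',win(471,290,14,20)&(Z>.065),.078)
np.set_printoptions(linewidth=250)
print((Z[170:215,225:322:2]*1000)[::2].round().astype(int))
big=cv2.resize(d['pixels'][145:245,90:330,::-1],None,fx=3.3,fy=3.3,interpolation=cv2.INTER_CUBIC);cv2.imwrite('pics/c1.png',big)
```

```text
pA 90 rect [560.9 241.1] [14.4 49.4] 1.1 med [562.1 242.5] zmed 43.1 cl [561.9 242.1  43.2]
pA grey 92 rect [560.9 242.6] [14.4 46.5] 1.1 med [562.  242.8] zmed 43.1 cl [561.5 243.5  42.4]
pB 87 rect [575.1 153.4] [49.8 14.1] 79.7 med [575.4 153.7] zmed 43.4 cl [575.2 153.3  43.8]
pB grey 98 rect [574.1 152.3] [50.9 16.2] 80.7 med [575.1 151. ] zmed 43.0 cl [574.5 151.9  41.9]
pC 88 rect [447.3 242.9] [50.8 13.7] 77.6 med [447.6 242.8] zmed 44.2 cl [447.  242.5  44.1]
pC grey 92 rect [446.2 242.7] [51.5 14.3] 77.5 med [445.8 242.8] zmed 43.9 cl [446.5 243.   41.5]
blockfoot 244 rect [467.8 143.8] [100.7  43.6] 2.2 med [443.3 141.4] zmed 15.7 cl [465.8 143.3  15.6]
hump 283 rect [466.9 144.4] [45.  48.4] 1.3 med [467.  143.4] zmed 53.7 cl [467.1 143.3  52. ]
block all 542 rect [467.4 146.1] [100.4  51.1] 3.9 med [468.7 144.7] zmed 31.0 cl [467.2 141.9  33.5]
bed 3367 rect [559.8 -90. ] [128.  266.7] 6.5 med [554.3 -76.1] zmed 12.1 cl [558.2 -87.   12.1]
dowels 30 rect [550.2   6.2] [81.2 11.3] 7.9 med [548.9   5.7] zmed 35.7 cl [550.1   5.8  35.8]
guide 332 rect [561.4 -97.5] [50.  66
[... 424 characters left out ...]
          -5                   13 ...                   -1                    2                    4]
 [                  10                   13                   15 ...                   -4                   -2                   -2]
 ...
 [                  -1                   12                   11 ...                    4                   -3                    4]
 [-9223372036854775808                   -4                   12 ...                    4                    1                   -2]
 [                  -5                   -5                    9 ...                   -5                   -2                    3]]<stdin>:23: RuntimeWarning: invalid value encountered in cast
```

View pics/c1.png

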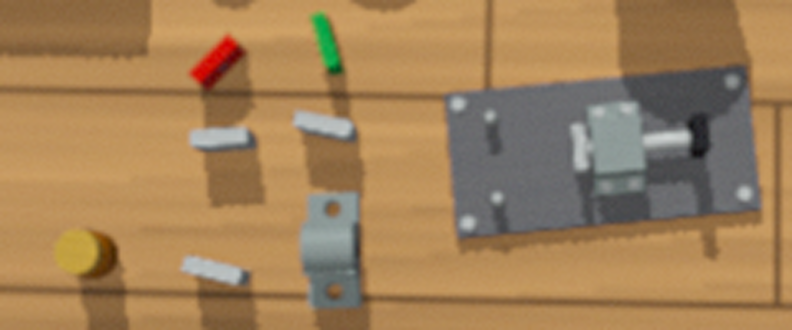

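The enlarged crop confirms three silver plates at (220,138), (323,125) and (214,270), distinct from the red and green ones. The jar's brass cap is at (80,252). The block's two foot holes are at (333,208) and (334,290), and the dowels are at (490,117) and (497,198). The gap is about 48 mm, so two plates leave roughly 20 mm of travel used and 10 mm spare. I'll refine the dowels, gap and bucket, and start the approach.

```bash
cat >> h.py <<'E'
def frame(seat,ang):
    u=np.array([np.cos(ang),np.sin(ang)]); return u,np.array([-u[1],u[0]])
E
python3 - <<'E'
from h import *
for n in('top','side'):
    d=load(n);C=cloud(d);X,Y,Z=[C[...,i]*1000 for i in range(3)]
    print(n)
    for y0 in(514,586):
        m=(abs(X-y0)<14)&(abs(Y-5)<18)&(Z>25)&(Z<60); v,u=np.nonzero(m); print('dowel',m.sum(),np.c_[u,v].mean(0).round(1),np.nanmean(C[m],0).round(4), 'topz',np.nanpercentile(Z[m],90).round(1))
    m=(abs(X-570)<30)&(abs(Y+170)<20)&(Z>70)&(Z<90); P=C[m][:,:2]*1000; r=cv2.minAreaRect(P.astype(np.float32));print('handle',np.round(r[0],1),np.round(r[1],1),r[2],P.mean(0).round(1))
    m=(abs(X-560)<45)&(abs(Y+75)<25)&(Z>40)&(Z<56); 
    # ram face = max along bed axis
    u=np.array([-.112,.994]); s=(np.c_[X[m],Y[m]]-[549.8,5.4])@u; print('face s',np.percentile(s,[90,95,98,100]).round(1))
    m=(X>620)&(X<800)&(abs(Y+80)<90)&(Z>85)&(Z<125);P=C[m][:,:2]*1000
    print('bucket',cv2.minEnclosingCircle(P.astype(np.float32)))
E
```

```text
top
dowel 16 [239.9 204.7] [0.5143 0.0016 0.0356] topz 40.5
dowel 16 [237.5 180. ] [0.5852 0.0101 0.0349] topz 38.5
handle [ 570.1 -169.7] [31.2 14.2] 2.8430593013763428 [ 569.7 -169.9]
face s [-73.5 -71.5 -70.5 -69.8]
bucket ((749.7609252929688, -134.9825439453125), 59.618465423583984)
side
dowel 16 [263.4 221.8] [0.5113 0.0049 0.0333] topz 37.3
dowel 18 [240.5 215.2] [0.5838 0.0133 0.033 ] topz 37.8
handle [ 568.3 -168.8] [29.7 16.1] 0.625252902507782 [ 566.4 -167.2]
face s [-68.8 -68.  -67.1 -64.1]
bucket ((749.9191284179688, -136.3797607421875), 58.238563537597656)
```

Request:
jog_arm:
  commands: "-1 0.03 0.117 -0.0127 0 0 0.0216; -1 0.0315 0.117 -0.0127 0 0 0.0216; -1 0.0315 0.117 -0.0127 0 0 0.0216; -1 0.0315 0.117 -0.0127 0 0 0.0216; -1 0.0315 0.117 -0.0127 0 0 0.0216"
  force: 30

```text
clock: 0.6
position: [0.3252, -0.3825, 0.2073]
ee_rot: [-3.071, 0.662, 0.001]
force: [1.4, -0.4, 0.2]
width: 1.0
```

Request:
jog_arm:
  commands: "-1 0.0315 0.117 -0.0127 0 0 0.0216; -1 0.0315 0.117 -0.0127 0 0 0.0216; -1 0.0315 0.117 -0.0127 0 0 0.0216; -1 0.0315 0.117 -0.0127 0 0 0.0216; -1 0.0315 0.117 -0.0127 0 0 0.0216"

```text
clock: 1.1
position: [0.3724, -0.2071, 0.1884]
ee_rot: [3.116, 0.397, -0.0]
force: [1.0, -0.3, 0.4]
width: 0.999
```

Request:
jog_arm:
  commands: "-1 0.0315 0.117 -0.0127 0 0 0.0216; -1 0.0315 0.117 -0.0127 0 0 0.0216; -1 0.0315 0.117 -0.0127 0 0 0.0216; -1 0.0315 0.117 -0.0127 0 0 0.0216; -1 0.0315 0.117 -0.0127 0 0 0.0216"

```text
clock: 1.6
position: [0.4197, -0.0317, 0.1694]
ee_rot: [2.807, 1.411, -0.0]
force: [1.1, -0.3, -0.9]
width: 1.001
```

Request:
jog_arm:
  commands: "-1 0.0315 0.117 -0.0127 0 0 0.0216; -1 0.0315 0.117 -0.0127 0 0 0.0216; -1 0.0315 0.117 -0.0127 0 0 0.0216; -1 0.0315 0.117 -0.0127 0 0 0.0216; -1 0 0 0 0 0 0"

```text
clock: 2.1
position: [0.458, 0.1124, 0.1543]
ee_rot: [-2.319, -2.116, -0.004]
force: [-0.2, 0.5, -0.1]
width: 0.994
```

```bash
cat >> h.py <<'E'
def st():
    from scipy.spatial.transform import Rotation as R
    s=status.observe();M=R.from_rotvec(s['ee_rot']).as_matrix()
    print('t',s['clock'],'pos',np.round(np.array(s['position'])*1000,1),'jaw',np.degrees(np.arctan2(M[1,0],M[0,0])).round(2),'tilt z',np.round(M[:,2],4),'F',np.round(s['force'],1),'w',round(s['width']*92,1),'j7',round(s['joints'][6],2)); return s
E
python3 -c "
from h import *
st()"
```

```text
t 2.1 pos [458.  112.4 154.3] jaw 84.77 tilt z [ 5.0e-04  3.6e-03 -1.0e+00] F [-0.2  0.5 -0.1] w 91.5 j7 0.8
```

Request:
jog_arm:
  commands: "-1 0.03 0.103 0 0 0 0.02; -1 0 0 -0.13 0 0 0; -1 0 0 -0.13 0 0 0; -1 0 0 -0.12 0 0 0; -1 0 0 -0.05 0 0 0"

```text
clock: 2.6
position: [0.4645, 0.1365, 0.0223]
ee_rot: [-2.195, -2.245, 0.007]
force: [-0.8, -0.1, 0.3]
width: 1.0
```

Request:
jog_arm:
  commands: "-1 0 0 0 0 0 0; 1 0 0 0 0 0 0; 1 0 0 0 0 0 0; 1 0 0 0 0 0 0; 1 0 0 0 0 0 0"
  force: 40

```text
clock: 3.1
position: [0.4671, 0.1382, 0.0262]
ee_rot: [2.194, 2.247, 0.002]
force: [0.1, -0.8, 0.7]
width: 0.704
```

Request:
jog_arm:
  commands: "1 0 0 0 0 0 0; 1 0 0 0 0 0 0; 1 0 0 0 0 0 0; 1 0 0 0 0 0 0; 1 0 0 0 0 0 0"

```text
clock: 3.6
position: [0.4671, 0.1394, 0.0258]
ee_rot: [-2.193, -2.249, -0.003]
force: [0.8, 5.5, 4.8]
width: 0.478
```

```bash
python3 -c "
from h import *
st()"
```

```text
t 3.6 pos [467.1 139.4  25.8] jaw 91.43 tilt z [ 0.0012  0.0016 -1.    ] F [0.8 5.5 4.8] w 44.0 j7 0.65
```

Request:
jog_arm:
  commands: "1 0 0 0.1 0 0 0; 1 0 0 0.1 0 0 0; 1 0.05 -0.08 0.03 0 0 0.003; 1 0.06 -0.09 0 0 0 0.004; 1 0.06 -0.09 0 0 0 0.004"

```text
clock: 4.1
position: [0.5167, 0.0578, 0.0937]
ee_rot: [-2.114, -2.324, 0.005]
force: [-0.1, -0.6, -6.5]
width: 0.478
```

Request:
jog_arm:
  commands: "1 0.06 -0.09 0 0 0 0.003; 1 0.047 -0.09 0 0 0 0; 1 0 0 0 0 0 0; 1 0 0 0 0 0 0; 1 0 0 0 0 0 0"

```text
clock: 4.6
position: [0.5482, 0.0064, 0.0935]
ee_rot: [-2.091, -2.342, 0.003]
force: [0.4, 0.7, -7.2]
width: 0.477
```

Run:
```python
from h import *
s=st()
for n in('top','side'):
    d=grab(n,n+'1.png');q=proj(d,[[.55,.006,.07]])[0].astype(int);print(q)
    a=d['pixels'][max(0,q[1]-45):q[1]+45,q[0]-65:q[0]+65,::-1];cv2.imwrite('pics/%s1c.png'%n,cv2.resize(a,None,fx=5,fy=5,interpolation=cv2.INTER_CUBIC))
a=np.vstack([cv2.resize(cv2.imread('pics/%s1c.png'%n),(430,300)) for n in('top','side')]);cv2.imwrite('pics/v1.png',a)
```

```text
t 4.6 pos [548.2   6.4  93.5] jaw 96.47 tilt z [-2.6e-03 -2.0e-04 -1.0e+00] F [ 0.4  0.7 -7.2] w 43.9 j7 1.13
[238 190]
[251 207]
```

View pics/v1.png

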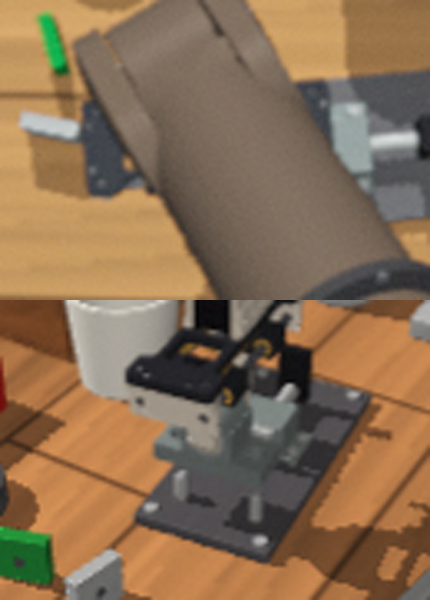

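Top is hidden by the arm. In the side crop the block hangs level over the dowels, which show at (180,485) and (257,505). I'll measure the foot's ends from the side depth.

Run:
```python
from h import *
d=load('side');C=cloud(d)*1000;px=d['pixels'].astype(int)
a=np.radians(96.6);u=np.array([np.cos(a),np.sin(a)]);v=np.array([-u[1],u[0]])
Q=C[...,:2]-[548.2,6.4]; S=Q@u;L=Q@v;Z=C[...,2]
m=(abs(S)<40)&(abs(L)<70)&(Z>60)&(Z<90)
print(m.sum())
f=m&(S>15)&(S<29); print('front face S',np.nanmedian(S[f]),'L pct',np.percentile(L[f],[0,2,5,50,95,98,100]).round(1),'Z',np.percentile(Z[f],[0,2,98,100]).round(1))
t=m&(Z>80)&(Z<88)&(abs(L)>25); print('top L',np.percentile(L[t],[0,2,98,100]).round(1),'S',np.percentile(S[t],[0,2,98,100]).round(1),np.median(Z[t]))
for y0 in(36,-36):
    q=(abs(L-y0)<14)&(abs(S)<14)&(Z>20)&(Z<45); print('dowel',q.sum(),L[q].mean(),S[q].mean())
sub=L.copy();sub[~m]=np.nan
for r in range(185,215,2):
    w=np.nonzero(m[r])[0]
    if len(w): print(r,w.min(),w.max(),L[r,w[[0,-1]]].round(1),S[r,w[[0,-1]]].round(1),Z[r,w[[0,-1]]].round(1))
```

```text
346
front face S 23.363095551374684 L pct [-48.7 -47.8 -45.2   4.2  46.6  49.2  50. ] Z [64.3 66.9 89.  89.7]
top L [-50.7 -49.   49.3  49.9] S [-22.1 -18.5  25.6  26.2] 82.90554092946894
dowel 23 37.171339222983896 2.9002466273236363
dowel 22 -35.9847884363211 2.7033993307198982
199 237 238 [-49.4 -45.7] [-3.3 -2.5] [83.6 85.2]
201 235 262 [-48.6  22. ] [ 10.7 -19.4] [85.9 87.6]
203 234 265 [-48.4  31.8] [ 17.4 -18.4] [83.3 84.2]
205 233 270 [-48.5  48.1] [ 23.6 -16. ] [80.4 83.8]
207 233 270 [-48.7  48.9] [ 23.7 -14.5] [73.4 78.1]
209 234 270 [-46.   49.2] [ 23.2 -14.2] [66.8 71.3]
211 241 269 [-22.7  48.9] [25.3 -7.8] [68.6 68.5]
213 248 267 [-3.3 48.6] [20.4  6.1] [64.3 71.1]
```

Request:
jog_arm:
  commands: "1 0.0053 -0.005 -0.045 0 0 0; 1 0 0 -0.045 0 0 0; 1 0 0 -0.012 0 0 0; 1 0 0 -0.012 0 0 0; 1 0 0 0 0 0 0"

```text
clock: 5.2
position: [0.5506, 0.0047, 0.0594]
ee_rot: [-2.092, -2.342, 0.002]
force: [-1.6, 0.0, -7.1]
width: 0.477
```

Run:
```python
from h import *
st()
d=grab('side');q=proj(d,[[.55,.006,.04]])[0].astype(int)
a=d['pixels'][q[1]-35:q[1]+35,q[0]-45:q[0]+45,::-1];cv2.imwrite('pics/v2.png',cv2.resize(a,None,fx=7,fy=7,interpolation=cv2.INTER_CUBIC))
```

```text
t 5.2 pos [550.6   4.7  59.4] jaw 96.45 tilt z [-1.5e-03 -1.0e-04 -1.0e+00] F [-1.6  0.  -7.1] w 43.9 j7 1.09
```

View pics/v2.png

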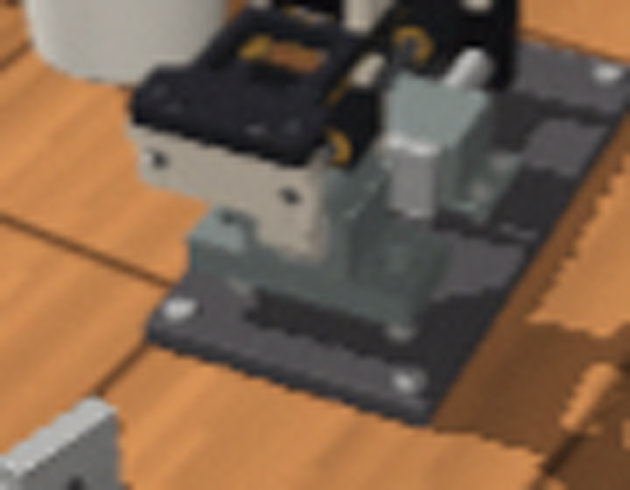

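The dowel tips at (240,290) and (400,330) have gone under the foot with no contact force. I'll carry on down gently.

Request:
jog_arm:
  commands: "1 0 0 -0.007 0 0 0; 1 0 0 -0.007 0 0 0; 1 0 0 -0.007 0 0 0; 1 0 0 -0.007 0 0 0; 1 0 0 0 0 0 0"

```text
clock: 5.75
position: [0.5507, 0.0044, 0.0513]
ee_rot: [-2.093, -2.342, 0.002]
force: [-4.4, -2.7, -8.5]
width: 0.477
```

```bash
python3 -c "
from h import *
s=st();print(np.round(s['ft_torque'],2))"
```

```text
t 5.75 pos [550.7   4.4  51.3] jaw 96.43 tilt z [-1.1e-03 -4.0e-04 -1.0e+00] F [-4.4 -2.7 -8.5] w 43.9 j7 1.08
[-0.28  0.79 -0.03]
```

The holes are engaged. A light side force of (-4,-3) N is present, so I'll ease with it and go down.

Request:
jog_arm:
  commands: "1 -0.003 -0.002 -0.007 0 0 0; 1 0 0 -0.01 0 0 0; 1 0 0 -0.01 0 0 0; 1 0 0 -0.01 0 0 0; 1 0 0 0 0 0 0"

```text
clock: 6.25
position: [0.5506, 0.0043, 0.0402]
ee_rot: [-2.093, -2.343, -0.001]
force: [-1.7, -0.1, -8.0]
width: 0.476
```

```bash
python3 -c "
from h import *
s=st();print(np.round(s['ft_torque'],2))"
```

```text
t 6.25 pos [550.6   4.3  40.2] jaw 96.45 tilt z [ 2.e-04  5.e-04 -1.e+00] F [-1.7 -0.1 -8. ] w 43.8 j7 1.07
[ 0.09  0.26 -0.05]
```

Another 2–3 mm to bottom, pressing lightly, then open.

Request:
jog_arm:
  commands: "1 0 0 -0.004 0 0 0; 1 0 0 -0.004 0 0 0; 1 0 0 -0.003 0 0 0; 1 0 0 0 0 0 0; 1 0 0 0 0 0 0"

```text
clock: 6.75
position: [0.5505, 0.0043, 0.0378]
ee_rot: [2.093, 2.342, 0.0]
force: [-5.2, -1.7, 4.0]
width: 0.475
```

```bash
python3 -c "
from h import *
s=st();print(np.round(s['ft_torque'],2))"
```

```text
t 6.75 pos [550.5   4.3  37.8] jaw 96.44 tilt z [ 5.e-04 -1.e-04 -1.e+00] F [-5.2 -1.7  4. ] w 43.7 j7 1.06
[0.15 0.88 0.02]
```

Request:
jog_arm:
  commands: "-0.5 0 0 0 0 0 0; -0.5 0 0 0 0 0 0; -0.5 0 0 0 0 0 0; -0.5 0 0 0 0 0 0; -0.5 0 0 0.06 0 0 0"

```text
clock: 7.25
position: [0.5492, 0.0038, 0.0539]
ee_rot: [-2.092, -2.341, 0.003]
force: [-0.4, -0.8, -1.2]
width: 0.748
```

Request:
jog_arm:
  commands: "-0.5 0 0 0.12 0 0 0; -0.5 0 0.02 0.1 0 0 0; -0.5 0.03 0.15 0 0 0 -0.016; -0.5 0.03 0.15 0 0 0 -0.016; -0.5 0.022 0.15 0 0 0 -0.0144"

```text
clock: 7.75
position: [0.5759, 0.1462, 0.1219]
ee_rot: [2.417, 2.006, 0.002]
force: [0.6, 0.6, 0.7]
width: 0.748
```

Run:
```python
from h import *
s=st()
for n in('top','side'):
    d=grab(n);C=cloud(d)*1000;X,Y,Z=[C[...,i] for i in range(3)]
    m=(abs(X-550)<60)&(abs(Y-6)<30)&(Z>20)&(Z<34); P=C[m][:,:2]; r=cv2.minAreaRect(P.astype(np.float32)); print(n,'foot',m.sum(),np.round(r[0],1),np.round(r[1],1),round(r[2],1),'z',np.median(Z[m]))
    m=(abs(X-550)<30)&(abs(Y-6)<30)&(Z>60)&(Z<80); print('hump max z',np.percentile(Z[m],[50,95]),np.nanmean(C[m],0))
    q=proj(d,[[.55,.03,.04]])[0].astype(int)
    a=d['pixels'][q[1]-38:q[1]+38,q[0]-60:q[0]+60,::-1];cv2.imwrite('pics/%s3.png'%n,cv2.resize(a,(470,298),interpolation=cv2.INTER_CUBIC))
cv2.imwrite('pics/v3.png',np.vstack([cv2.imread('pics/%s3.png'%n) for n in('top','side')]))
```

```text
t 7.75 pos [575.9 146.2 121.9] jaw 79.39 tilt z [ 1.5e-03  4.0e-04 -1.0e+00] F [0.6 0.6 0.7] w 68.8 j7 0.67
top foot 180 [549.1   5.3] [116.   49.5] 3.1 z 28.092181637746354
hump max z [66.88159167 72.34472605] [551.0309393    5.84967188  66.86202062]
side foot 231 [550.7   7.4] [102.5  49.7] 7.6 z 27.07619044518087
hump max z [66.56519248 70.04463495] [547.10891116   9.3243187   66.05332956]
```

View pics/v3.png

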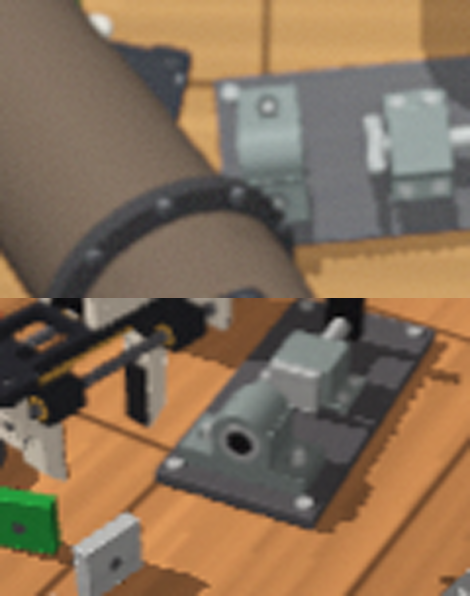

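The block is seated: foot top at z 28, hump top at z 70, and a dowel tip showing inside the hole at (267,105) in the top crop. Now plate B.

Request:
jog_arm:
  commands: "-0.5 -0.003 0.024 0 0 0 0; -0.5 0 0 -0.11 0 0 0; -0.5 0 0 -0.11 0 0 0; -0.5 0 0 -0.11 0 0 0; -0.5 0 0 0 0 0 0"

```text
clock: 8.35
position: [0.5713, 0.1495, 0.0184]
ee_rot: [-2.411, -2.011, 0.011]
force: [-1.1, 0.4, -0.4]
width: 0.747
```

Request:
jog_arm:
  commands: "1 0 0 0 0 0 0; 1 0 0 0 0 0 0; 1 0 0 0 0 0 0; 1 0 0 0 0 0 0; 1 0 0 0 0 0 0"
  force: 25

```text
clock: 8.85
position: [0.5753, 0.1527, 0.0242]
ee_rot: [2.41, 2.013, 0.004]
force: [0.3, -1.3, 7.2]
width: 0.54
```

```bash
python3 -c "
from h import *
s=st();print(np.round(s['ft_torque'],2))"
```

```text
t 8.85 pos [575.3 152.7  24.2] jaw 79.73 tilt z [ 3.e-03  6.e-04 -1.e+00] F [ 0.3 -1.3  7.2] w 49.7 j7 0.58
[-0.05 -0.03 -0.06]
```

Request:
jog_arm:
  commands: "1 0 0 0.1 0 0 0; 1 0 0 0.11 0 0 -0.0226; 1 0 0 0.11 0 0 -0.0226; 1 -0.012 -0.1 0 0 0 -0.0226; 1 -0.012 -0.1 0 0 0 -0.0226"

```text
clock: 9.35
position: [0.5675, 0.0929, 0.1204]
ee_rot: [2.881, 1.252, 0.005]
force: [0.4, -0.7, -2.2]
width: 0.541
```

Request:
jog_arm:
  commands: "1 -0.012 -0.1 0 0 0 -0.0226; 1 -0.012 -0.1 0 0 0 -0.0226; 1 -0.012 -0.1 0 0 0 -0.0226; 1 -0.011 -0.1 0 0 0 -0.0226; 1 0 0 0 0 0 -0.0226"

```text
clock: 9.85
position: [0.5519, -0.0334, 0.1187]
ee_rot: [3.135, 0.159, -0.001]
force: [-0.5, 0.2, -2.6]
width: 0.543
```

Request:
jog_arm:
  commands: "1 0 0 0 0 0 0; 1 0 0 0 0 0 0; 1 0 0 0 0 0 0; 1 0 0 0 0 0 0; 1 0 0 0 0 0 0"

```text
clock: 10.35
position: [0.5527, -0.0272, 0.1183]
ee_rot: [-3.136, -0.181, 0.0]
force: [0.6, 0.8, -2.1]
width: 0.541
```

Run:
```python
from h import *
s=st();d=grab('side');C=cloud(d)*1000
a=np.radians(96.45);u=np.array([np.cos(a),np.sin(a)]);v=np.array([-u[1],u[0]])
Q=C[...,:2]-[550.4,4.3];S=Q@u;L=Q@v;Z=C[...,2]
m=(S>-50)&(S<-15)&(abs(L)<40)&(Z>72)&(Z<118); print('held plate front S',np.nanmedian(S[m]),np.percentile(L[m],[2,98]),np.percentile(Z[m],[1,99]))
m=(S>10)&(S<30)&(abs(L)<22)&(Z>30)&(Z<50); print('block front S',np.nanmedian(S[m]))
p=np.array(s['position'][:2])*1000-[550.4,4.3];print('tcp SL',p@u,p@v)
```

```text
t 10.35 pos [552.7 -27.2 118.3] jaw 6.62 tilt z [-1.e-04  2.e-04 -1.e+00] F [ 0.6  0.8 -2.1] w 49.8 j7 -0.12
held plate front S -25.84845554735263 [-17.53703303  28.89934913] [ 93.51644033 116.66210951]
block front S 23.794340975809874
tcp SL -31.517019610140977 1.2316929313233165
```

Request:
jog_arm:
  commands: "1 0.004 0 -0.09 0 0 0; 1 0 0 -0.1 0 0 0; 1 0 0 -0.06 0 0 0; 1 0 0 -0.01 0 0 0; 1 0 0 0 0 0 0"

```text
clock: 10.9
position: [0.5537, -0.0275, 0.0402]
ee_rot: [-3.136, -0.179, 0.002]
force: [-0.3, 0.3, -2.7]
width: 0.542
```

Request:
jog_arm:
  commands: "1 0 0 -0.005 0 0 0; 1 0 0 -0.005 0 0 0; 1 0 0 0 0 0 0; 1 0 0 0 0 0 0; 1 0 0 0 0 0 0"

```text
clock: 11.4
position: [0.5541, -0.0277, 0.0376]
ee_rot: [3.136, 0.178, 0.001]
force: [0.6, -0.2, -2.7]
width: 0.546
```

```bash
python3 -c "
from h import *
s=st();print(np.round(s['ft_torque'],2))"
```

```text
t 11.4 pos [554.1 -27.7  37.6] jaw 6.51 tilt z [ 5.e-04 -0.e+00 -1.e+00] F [ 0.6 -0.2 -2.7] w 50.2 j7 -0.17
[-0.04 -0.12  0.02]
```

Request:
jog_arm:
  commands: "1 0 0 -0.004 0 0 0; 1 0 0 -0.004 0 0 0; 1 0 0 0 0 0 0; 1 0 0 0 0 0 0; 1 0 0 0 0 0 0"

```text
clock: 11.9
position: [0.5541, -0.0276, 0.0362]
ee_rot: [3.136, 0.178, 0.001]
force: [-4.7, -0.7, 14.6]
width: 0.54
```

```bash
python3 -c "
from h import *
s=st();print(np.round(s['ft_torque'],2))"
```

```text
t 11.9 pos [554.1 -27.6  36.2] jaw 6.51 tilt z [ 8.e-04 -4.e-04 -1.e+00] F [-4.7 -0.7 14.6] w 49.7 j7 -0.18
[-0.13  1.    0.03]
```

Request:
jog_arm:
  commands: "-0.4 0 0 0 0 0 0; -0.4 0 0 0 0 0 0; -0.4 0 0 0 0 0 0; -0.4 0 0 0 0 0 0; -0.4 0 0 0.06 0 0 0"

```text
clock: 12.4
position: [0.5523, -0.0278, 0.0512]
ee_rot: [-3.136, -0.178, 0.006]
force: [0.3, 0.6, 1.0]
width: 0.695
```

Request:
jog_arm:
  commands: "-0.4 0 0 0.1 0 0 0; -0.4 0 0 0.12 0 0 0.02; -0.4 -0.03 0.11 0 0 0 0.022; -0.4 -0.05 0.13 0 0 0 0.022; -0.4 -0.055 0.13 0 0 0 0.022"

```text
clock: 12.9
position: [0.5134, 0.0842, 0.1193]
ee_rot: [2.973, 1.015, 0.002]
force: [0.8, 0.4, -0.2]
width: 0.699
```

Request:
jog_arm:
  commands: "-0.4 -0.055 0.13 0 0 0 0.022; -0.4 -0.055 0.13 0 0 0 0.022; -0.4 -0.055 0.13 0 0 0 0.022; -0.4 -0.055 0.13 0 0 0 0.022; -0.4 0 0 0 0 0 0.0233"

```text
clock: 13.4
position: [0.4444, 0.246, 0.1198]
ee_rot: [-2.433, -1.983, -0.004]
force: [0.7, -0.3, 0.4]
width: 0.699
```

Run:
```python
from h import *
s=st();ds=grab('side');d=grab('top');st()
a=np.radians(96.45);u=np.array([np.cos(a),np.sin(a)]);v=np.array([-u[1],u[0]])
for n,e in(('side',ds),('top',d)):
    C=cloud(e)*1000;Q=C[...,:2]-[550.4,4.3];S=Q@u;L=Q@v;Z=C[...,2]
    m=(S>-60)&(S<-20)&(abs(L)<40)&(Z>48)&(Z<62);r=cv2.minAreaRect(np.c_[S[m],L[m]].astype(np.float32));print(n,'placed plate SL',m.sum(),np.round(r[0],1),np.round(r[1],1),r[2],Z[m].mean())
    px=e['pixels'].astype(int)
    m=(abs(C[...,0]-447)<30)&(abs(C[...,1]-243)<40)&(abs(Z-44)<7)&(px.max(2)-px.min(2)<40);r=cv2.minAreaRect(C[m][:,:2].astype(np.float32));print('C',m.sum(),np.round(r[0],1),np.round(r[1],1),r[2])
    q=proj(e,[[.5,.1,.04]])[0].astype(int)
    c=e['pixels'][max(0,q[1]-75):q[1]+75,max(0,q[0]-100):q[0]+100,::-1];cv2.imwrite('pics/%s4.png'%n,cv2.resize(c,(400,300),interpolation=cv2.INTER_CUBIC))
cv2.imwrite('pics/v4.png',np.vstack([cv2.imread('pics/%s4.png'%n) for n in('top','side')]))
```

```text
t 13.4 pos [444.4 246.  119.8] jaw 78.36 tilt z [ 1.0e-04  4.2e-03 -1.0e+00] F [ 0.7 -0.3  0.4] w 64.3 j7 0.38
t 13.5 pos [446.8 240.5 118.8] jaw 77.83 tilt z [-5.e-04  4.e-04 -1.e+00] F [ 0.3 -0.7  0.4] w 64.4 j7 0.38
side placed plate SL 0 [0. 0.] [0. 0.] 0.0 nan
C 125 [446.9 247.2] [49.5 14.5] 77.50121307373047
top placed plate SL 87 [-30.6   1. ] [49.1 19.1] 89.24725341796875 56.27503777533898
C 0 [0. 0.] [0. 0.] 0.0<stdin>:6: RuntimeWarning: Mean of empty slice.
  ret = ret.dtype.type(ret / rcount)
```

View pics/v4.png

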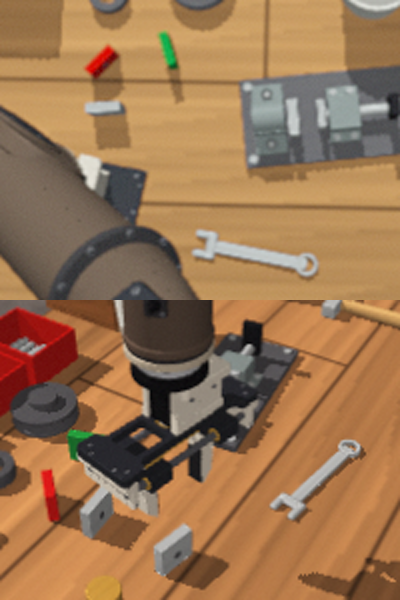

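The top crop shows the placed plate upright at (293,117), between the block and the ram face at (322,117). Plate C is still in place, at (173,548) in the side crop. I'll grasp it.

Request:
jog_arm:
  commands: "-0.4 0 0.01 0 0 0 0; -0.4 0 0 -0.11 0 0 0; -0.4 0 0 -0.11 0 0 0; -0.4 0 0 -0.1 0 0 0; -0.4 0 0 0 0 0 0"

```text
clock: 14.0
position: [0.4461, 0.2396, 0.0199]
ee_rot: [-2.454, -1.961, 0.01]
force: [-0.7, 0.0, 0.0]
width: 0.697
```

Request:
jog_arm:
  commands: "1 0 0 0 0 0 0; 1 0 0 0 0 0 0; 1 0 0 0 0 0 0; 1 0 0 0 0 0 0; 1 0 0 0 0 0 0"

```text
clock: 14.5
position: [0.4486, 0.2429, 0.0245]
ee_rot: [2.45, 1.966, 0.004]
force: [-0.1, -0.3, 8.1]
width: 0.541
```

```bash
python3 -c "
from h import *
s=st();print(np.round(s['ft_torque'],2))"
```

```text
t 14.5 pos [448.6 242.9  24.5] jaw 77.5 tilt z [ 0.0027  0.0012 -1.    ] F [-0.1 -0.3  8.1] w 49.8 j7 0.24
[-0.14 -0.17 -0.05]
```

Request:
jog_arm:
  commands: "1 0 0 0.1 0 0 0; 1 0 0 0.11 0 0 0; 1 0.0444 -0.12 0.11 0 0 -0.022; 1 0.0444 -0.12 0 0 0 -0.022; 1 0.0444 -0.12 0 0 0 -0.022"

```text
clock: 15.0
position: [0.4882, 0.1337, 0.1203]
ee_rot: [2.805, 1.413, 0.005]
force: [-0.2, -0.5, -2.4]
width: 0.54
```

Request:
jog_arm:
  commands: "1 0.0444 -0.12 0 0 0 -0.022; 1 0.0444 -0.12 0 0 0 -0.022; 1 0.0444 -0.12 0 0 0 -0.022; 1 0.0444 -0.12 0 0 0 -0.022; 1 0.0444 -0.12 0 0 0 -0.022"

```text
clock: 15.5
position: [0.554, -0.0469, 0.1192]
ee_rot: [3.119, 0.378, 0.001]
force: [0.2, 0.8, -1.9]
width: 0.54
```

Request:
jog_arm:
  commands: "1 0 0 0 0 0 -0.0212; 1 0 0 0 0 0 0; 1 0 0 0 0 0 0; 1 0 0 0 0 0 0; 1 0 0 0 0 0 0"

```text
clock: 16.0
position: [0.5536, -0.0442, 0.1187]
ee_rot: [-3.136, -0.185, -0.0]
force: [-0.5, 1.0, -2.5]
width: 0.545
```

Run:
```python
from h import *
s=st();d=grab('side')
a=np.radians(96.45);u=np.array([np.cos(a),np.sin(a)]);v=np.array([-u[1],u[0]])
C=cloud(d)*1000;Q=C[...,:2]-[550.4,4.3];S=Q@u;L=Q@v;Z=C[...,2]
m=(S>-65)&(S<-28)&(abs(L)<22)&(Z>86)&(Z<112);print('held front S',np.percentile(S[m],[5,50,95]))
m=(S>-45)&(S<-10)&(abs(L)<22)&(Z>38)&(Z<60);print('placed S',m.sum(),np.percentile(S[m],[5,50,95]))
p=np.array(s['position'][:2])*1000-[550.4,4.3];print('tcp SL',p@u,p@v)
```

```text
t 16.0 pos [553.6 -44.2 118.7] jaw 6.74 tilt z [ 0.e+00  4.e-04 -1.e+00] F [-0.5  1.  -2.5] w 50.2 j7 -0.09
held front S [-42.9665711  -40.68355739 -38.48984463]
placed S 32 [-40.19830159 -32.11738929 -15.35297574]
tcp SL -48.570096523932854 2.2387678576172187
```

Request:
jog_arm:
  commands: "1 0.0045 0 -0.09 0 0 0; 1 0 0 -0.1 0 0 0; 1 0 0 -0.06 0 0 0; 1 0 0 -0.01 0 0 0; 1 0 0 0 0 0 0"

```text
clock: 16.55
position: [0.5546, -0.0449, 0.0403]
ee_rot: [-3.136, -0.181, 0.002]
force: [-0.1, 0.6, -4.5]
width: 0.542
```

Request:
jog_arm:
  commands: "1 0 0 -0.006 0 0 0; 1 0 0 -0.004 0 0 0; 1 0 0 -0.004 0 0 0; 1 0 0 0 0 0 0; 1 0 0 0 0 0 0"

```text
clock: 17.05
position: [0.5558, -0.0453, 0.0369]
ee_rot: [3.136, 0.179, 0.002]
force: [-0.0, -1.1, 1.7]
width: 0.541
```

```bash
python3 -c "
from h import *
s=st();print(np.round(s['ft_torque'],2))"
```

```text
t 17.05 pos [555.8 -45.3  36.9] jaw 6.54 tilt z [ 1.3e-03 -1.0e-04 -1.0e+00] F [-0.  -1.1  1.7] w 49.8 j7 -0.15
[-0.18 -0.15 -0.06]
```

Request:
jog_arm:
  commands: "-0.4 0 0 -0.001 0 0 0; -0.4 0 0 0 0 0 0; -0.4 0 0 0 0 0 0; -0.4 0 0 0 0 0 0; -0.4 0 0 0.06 0 0 0"

```text
clock: 17.55
position: [0.5535, -0.0452, 0.0524]
ee_rot: [-3.136, -0.18, 0.006]
force: [0.2, 0.7, -0.1]
width: 0.701
```

Request:
jog_arm:
  commands: "-0.4 0 0 0.1 0 0 0; -0.4 0 0 0.12 0 0 0; 1 0.015 -0.137 0 0 0 0; 1 0.015 -0.137 0 0 0 0; 1 0.015 -0.137 0 0 0 0"

```text
clock: 18.05
position: [0.5689, -0.1698, 0.1206]
ee_rot: [3.136, 0.181, 0.001]
force: [1.1, 0.4, -0.7]
width: 0.489
```

Request:
jog_arm:
  commands: "1 0.015 -0.137 0 0 0 0; 1 0 0 0 0 0 0; 1 0 0 0 0 0 0; 1 0 0 0 0 0 0; 1 0 0 0 0 0 0"

```text
clock: 18.55
position: [0.5733, -0.2077, 0.1201]
ee_rot: [-3.136, -0.183, -0.0]
force: [-1.5, 0.1, -0.3]
width: 0.051
```

Run:
```python
from h import *
s=st();d=grab('top');e=grab('side')
a=np.radians(96.45);u=np.array([np.cos(a),np.sin(a)]);v=np.array([-u[1],u[0]])
C=cloud(d)*1000;Q=C[...,:2]-[550.4,4.3];S=Q@u;L=Q@v;Z=C[...,2]
m=(S>-64)&(S<-20)&(abs(L)<40)&(Z>48)&(Z<64);print('plates top S',m.sum(),np.percentile(S[m],[2,25,50,75,98]),np.percentile(L[m],[2,98]))
C=cloud(e)*1000;m=(abs(C[...,0]-640)<70)&(C[...,1]<-270)&(C[...,1]>-480)&(C[...,2]>60)&(C[...,2]<118);print('tin',np.nanmin(C[m],0),np.nanmax(C[m],0))
p=np.array(s['position'][:2])*1000-[550.4,4.3];print('tcp SL',p@u,p@v)
for n,e in(('side',e),('top',d)):
    q=proj(e,[[.56,-.06,.04]])[0].astype(int)
    c=e['pixels'][q[1]-60:q[1]+60,q[0]-80:q[0]+80,::-1];cv2.imwrite('pics/%s5.png'%n,cv2.resize(c,(400,300),interpolation=cv2.INTER_CUBIC))
cv2.imwrite('pics/v5.png',np.vstack([cv2.imread('pics/%s5.png'%n) for n in('top','side')]))
```

```text
t 18.55 pos [ 573.3 -207.7  120.1] jaw 6.69 tilt z [ 0.e+00  7.e-04 -1.e+00] F [-1.5  0.1 -0.3] w 4.7 j7 0.2
plates top S 180 [-55.55011563 -49.26188903 -41.4605116  -34.38883596 -24.62105376] [-21.78779478  26.34270233]
tin [ 600.63717299 -439.6084885    60.47758244] [ 631.59065463 -379.19944314  102.48365302]
tcp SL -213.27031872649047 1.0188318226692261
```

View pics/v5.png

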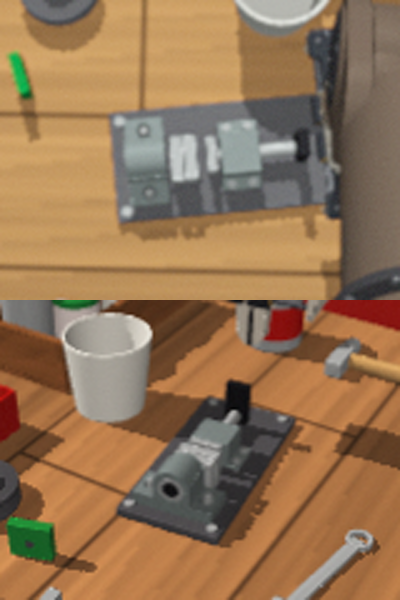

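Both plates stand upright and parallel at (178,158) and (192,157) in the top crop, and the block is seated. I'll lower behind the handle and push.

Request:
jog_arm:
  commands: "1 0.003 0 -0.08 0 0 0; 1 0 0 -0.09 0 0 0; 1 0 0 -0.08 0 0 0; 1 0 0 0 0 0 0; 1 0 0 0 0 0 0"

```text
clock: 19.15
position: [0.5742, -0.209, 0.0454]
ee_rot: [-3.136, -0.181, 0.001]
force: [-1.0, -0.1, 0.4]
width: 0.004
```

Request:
jog_arm:
  commands: "1 -0.0018 0.0165 0 0 0 0; 1 -0.0018 0.0165 0 0 0 0; 1 -0.0018 0.0165 0 0 0 0; 1 -0.0018 0.0165 0 0 0 0; 1 0 0 0 0 0 0"

```text
clock: 19.65
position: [0.5722, -0.189, 0.0455]
ee_rot: [3.136, 0.181, 0.001]
force: [-0.2, -1.2, 0.9]
width: 0.002
```

Request:
jog_arm:
  commands: "1 -0.0011 0.01 0 0 0 0; 1 -0.0011 0.01 0 0 0 0; 1 -0.0011 0.01 0 0 0 0; 1 -0.0011 0.01 0 0 0 0; 1 0 0 0 0 0 0"

```text
clock: 20.15
position: [0.5707, -0.1773, 0.0451]
ee_rot: [-3.136, -0.18, -0.0]
force: [1.3, -2.4, 0.9]
width: 0.01
```

```bash
cat >> h.py <<'E'
U=np.array([np.cos(np.radians(96.45)),np.sin(np.radians(96.45))])
def sl(s):
    p=np.array(s['position'][:2])*1000-[550.4,4.3];print('tcp S',(p@U).round(1),'L',(p@[-U[1],U[0]]).round(1),'push',(-np.array(s['force'][:2])@U).round(1))
E
python3 -c "
from h import *
s=st();sl(s)"
```

```text
t 20.15 pos [ 570.7 -177.3   45.1] jaw 6.57 tilt z [ 2.e-04  2.e-04 -1.e+00] F [ 1.3 -2.4  0.9] w 0.9 j7 0.11
tcp S -182.7 L 0.2 push 2.5
```

Request:
jog_arm:
  commands: "1 -0.0008 0.007 0 0 0 0; 1 -0.0008 0.007 0 0 0 0; 1 -0.0008 0.007 0 0 0 0; 1 -0.0008 0.007 0 0 0 0; 1 0 0 0 0 0 0"

```text
clock: 20.65
position: [0.5699, -0.1701, 0.0451]
ee_rot: [3.136, 0.179, 0.001]
force: [1.7, -4.8, 0.9]
width: 0.006
```

```bash
python3 -c "
from h import *
s=st();sl(s)"
```

```text
t 20.65 pos [ 569.9 -170.1   45.1] jaw 6.52 tilt z [ 5.e-04 -8.e-04 -1.e+00] F [ 1.7 -4.8  0.9] w 0.5 j7 0.09
tcp S -175.5 L 0.3 push 4.9
```

Request:
jog_arm:
  commands: "1 -0.0005 0.005 0 0 0 0; 1 -0.0005 0.005 0 0 0 0; 1 -0.0005 0.004 0 0 0 0; 1 0 0 0 0 0 0; 1 0 0 0 0 0 0"

```text
clock: 21.15
position: [0.5697, -0.1689, 0.0451]
ee_rot: [3.133, 0.175, 0.002]
force: [4.4, -12.8, -1.1]
width: 0.006
```

```bash
python3 -c "
from h import *
s=st();sl(s)"
```

```text
t 21.15 pos [ 569.7 -168.9   45.1] jaw 6.39 tilt z [ 0.0014 -0.0037 -1.    ] F [  4.4 -12.8  -1.1] w 0.6 j7 0.09
tcp S -174.3 L 0.3 push 13.2
```

It bites, with 13 N of push. I'll add a little more and check the travel and stack in images.

Request:
jog_arm:
  commands: "1 -0.0004 0.004 0 0 0 0; 1 0 0 0 0 0 0; 1 0 0 0 0 0 0; 1 0 0 0 0 0 0; 1 0 0 0 0 0 0"

```text
clock: 21.65
position: [0.5697, -0.1688, 0.0452]
ee_rot: [3.132, 0.173, 0.002]
force: [4.6, -16.1, -1.0]
width: 0.007
```

Run:
```python
from h import *
s=st();sl(s)
V=np.array([-U[1],U[0]])
e=grab('side');d=grab('top')
for n,k in(('side',e),('top',d)):
    C=cloud(k)*1000;Q=C[...,:2]-[550.4,4.3];S=Q@U;L=Q@V;Z=C[...,2];px=k['pixels'].astype(int)
    m=(S>-185)&(S<-135)&(abs(L)<18)&(Z>60)&(Z<84)&(px.max(2)<60);print(n,'handle S',m.sum(),np.percentile(S[m],[2,50,98]) if m.any() else '')
    m=(S>-64)&(S<-20)&(abs(L)<30)&(Z>52)&(Z<64);print('plate tops S',m.sum(),np.percentile(S[m],[1,50,99]) if m.any() else '',np.median(Z[m]))
    q=proj(k,[[.56,-.06,.04]])[0].astype(int)
    c=k['pixels'][q[1]-48:q[1]+48,q[0]-64:q[0]+64,::-1];cv2.imwrite('pics/%s6.png'%n,cv2.resize(c,(400,300),interpolation=cv2.INTER_CUBIC))
cv2.imwrite('pics/v6.png',np.vstack([cv2.imread('pics/%s6.png'%n) for n in('top','side')]))
sl(status.observe())
```

```text
t 21.65 pos [ 569.7 -168.8   45.2] jaw 6.34 tilt z [ 0.0018 -0.0047 -1.    ] F [  4.6 -16.1  -1. ] w 0.6 j7 0.08
tcp S -174.2 L 0.3 push 16.6
side handle S 54 [-154.00880396 -149.2335979  -145.89713103]
plate tops S 62 [-48.65472267 -38.14259795 -20.64302389] 55.10036673469483
top handle S 0 
plate tops S 186 [-55.80635871 -35.70058164 -20.50343201] 55.482005533599285
tcp S -174.2 L 0.3 push 15.9
```

View pics/v6.png

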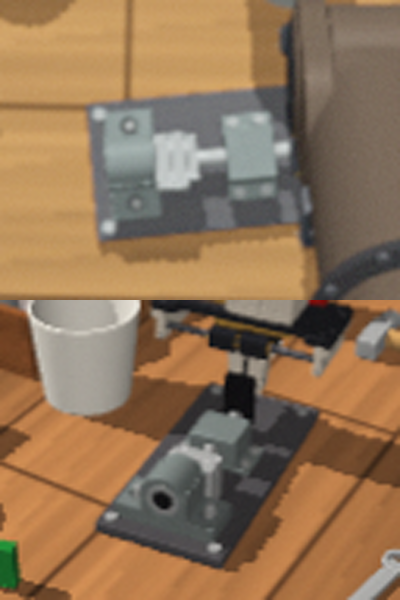

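The top crop shows the block, two plates and ram face in contact at (130–195,160), with the dowel tips visible in both foot holes. Ram travel is about 17–20 mm of 30, and the push is steady at 16 N. I'm handing it in.

```bash
python3 -c "
from h import *
print(arm.sign_off()); sl(status.observe())"
```

```text
the job is handed in; nothing more can be done
None
the job is handed in; nothing more can be done
```

The job is done and handed in at about 21.8 s on the robot clock. The bearing block is seated and released, and two packing plates are squeezed against it by the ram.

- **Block:** it went down over both dowels. Its foot top measured z 28 mm and its hump top z 70 mm, as expected for a seated block, and both dowel tips show in the foot holes.
- **Plates:** the gap measured about 48 mm. One plate would have needed 34 mm of travel, more than the 30 mm available, so I stood two plates on edge. The third plate and the red and green lookalikes were not touched.
- **Hold:** the closed fingers push the handle from behind with about 16 N. The ram bit at roughly 17–20 mm of travel, leaving about 10 mm before its end stop. The stack is upright and tight, with plate tops at z 55 mm, and the arm touches no plate.

**Checks that disagreed or could not be made:**
- The side camera reads 1–2 mm further along the push direction than the top camera.
- The arm hid the handle from the top camera at the end, so the final travel figure comes from the side view only.

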